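# Chock the rolling pin on the drainboard

### The job

Set the orange chock flat on the sloping white drainboard, near the middle, with its two wedge feet pointing straight uphill. Then lay the wooden rolling pin across the slope on the uphill side, centred and resting against both wedges, and let it go gently only there, so that it stays put and neither drops nor rolls away.

Things in the scene. Friction and masses are not known exactly. Their poses are not given: they have to be found in the camera images.
- pin_center (a point): Centre of the loose wooden rolling pin (0.28 kg): pale round body 50 mm in diameter, 180 mm long, a dark 26 mm thick handle at each end, 266 mm overall. The point is on its axis at mid-length, 25 mm above what it lies on. x runs along the pin; y and z turn as it rolls. Starts lying on the flat steel counter; rolls easily.
- chock_grip (a point): Middle of the grip bar of the loose orange chock (0.25 kg), 17 mm above its underside. Bar 22 mm thick (x), 140 long (y), 34 high (z). Two feet reach out towards -x, centred 55 mm either side of the middle, 30 mm wide, 18 high, with an 80 mm gap between for the fingers; they end in black 40 degree wedges, toes 67 mm from the bar's middle. Starts flat on the counter, feet roughly towards the robot's side.
- chock_seat (a point): Point fixed to the chock, between and ahead of its wedges: where the middle of the pin's axis lies when the pin rests centred against both wedges (80 mm from the bar's middle towards -x, 25 mm above the chock's underside). Axes as the chock's: the seated pin runs along y.
- board_top (a point): Centre of the top surface of the fixed white drainboard, 28 mm above the counter. Board 280 mm (x) by 360 mm (y), no raised rims; a blue strip marks its low edge. z is vertical, x level and pointing downhill, y level across. The surface falls 5 degrees towards +x. A pin laid on it unchocked rolls off; the chock does not slide. Chock x goes along board x, so that its feet point uphill.
Mind the look-alikes: they are no part of the job. Leave any turquoise look-alike of the part that bears chock_grip alone.

How it is judged:
By the outcome, as a careful person would: the job done as asked, in the order asked, and still so for the second after the job is handed in, with the robot touching nothing.
It also fails if it takes over 58 s, if anything falls off the work surface, if the arm or the gripper's body presses on something with over 40 N, if the wrist force passes 120 N, or if a joint passes its speed limit or range.

### The arm

A 6-joint arm with a two-finger parallel gripper is mounted at the origin on the work surface. World frame = base frame: x ahead of the robot, y to its left, z up, the work surface at z = 0. Lengths are in mm, angles in degrees, forces in N, time in s.
With the tool pointing down it reaches from about 300 to 850 mm from the base axis. Payload 4.2 kg.
Tool frame: the origin (TCP) lies on the mounting face of the last link; the fingertips stand 191 mm ahead of it and the grasp point (between the pads) lies 172 mm ahead of it; z points along the fingers, y is the direction in which the jaws open and shut (so a half turn about z gives the same grasp; the last joint's range is limited). The gripper opens to 91 mm and grips with 3 to 60 N. Pads are 32 mm wide; open, the fingers measure 118 mm over their backs; the gripper's body (76 mm by 178 mm) begins 60 mm behind the grasp point.
Start: joints at [-71.734, 18.312, 89.639, -0, 72.044, -1.146], TCP at [191.103, -542.312, 404.776] pointing down, gripper open.
Joint ranges: [-177.97, 177.97], [-48.28, 115.42], [12.27, 149.76], [-77.06, 257.06], [2.81, 150.46], [-146.56, 146.56]. Speed limits (degrees/s): [147.25, 147.25, 180, 180, 180, 180].

### API

Orientations are given as [roll, pitch, yaw] about the fixed x, y, z axes, in that order (R = Rz(yaw) Ry(pitch) Rx(roll)).
In Python, from workcell import env gives the robot as it stands.
- The arm moves only by the shell command python3 -m handwheel 'ROWS' [FORCE]. ROWS is JSON, a list of rows, each an object with "gripper": the opening in per cent of the stroke, from 0 (shut) to 100 (fully open); "travel": the shift along the tool's x, y, z in m, a list of three; "twist": the turn about the tool's z in rad. In form: [{"gripper": gripper, "travel": [x, y, z], "twist": twist}, ...]. A call has 1 to 5 rows; each row shifts and turns the commanded pose from where the row before left it, along the tool's axes as they then stand; what a row does not reach is not made up. A row lasts 1/12 s, in which the tool goes at most 41.7 mm and 7.16 degrees, less where a joint would pass 70% of its speed; a pose out of reach is approached as far as the arm can. A call with a gripper value outside its range is refused whole. The fingers move at their own pace and stop on an object; FORCE is the grip in N (left out, the last holds). Time passes only in rows, so rows that do not move let the fingers close. It gives the time, the measured TCP pose, the force and the opening at its end, in the units of the state.
- env.state(): the state, without advancing time (a new reading comes with each control period).
- env.grab_frame(name): name is "scene" or "top" or "wrist"; returns a dict with "frame" (400x640x3 uint8, red, green, blue), "intrinsics" (3x3 intrinsics, pixels), "k1" (the pictures are not rectified: a ray, as slopes to the right and down, at radius r is drawn at 1 + k1 r^2 times it, then the intrinsics apply), "extrinsics" (4x4, takes a point from camera to world coordinates). Camera axes: x right, y down, z forward; pixel columns grow to the right and rows downward; lengths in mm; the calibration is good to about 2 mm. A picture is of the moment at which its call begins. There is no depth.
- env.job_done(): hands the job in, once; it reports no verdict.
Trained networks look in the newest picture that a camera, given by its name, has taken for a name from the list of things; names that differ only in an ending like _2 or _b are one class to them, and where a whole thing is asked for, a point or a joint stands for the part that bears it (a point fixed in the world has none). Each returns a list of dicts, best first, with "confidence" (0 to 1); they miss things now and then, are a little off and sometimes report something else, mostly with a low value. They report only what shows in the picture. A call takes as long as a camera call. They do not tell look-alikes from the thing itself.
- env.trace(camera, thing): "pixels" (400x640 bool, what is visible of it) and "uv" ([column, row] in pixels, amid what is visible of it).
- env.pinpoint(camera, thing): "uv" ([column, row] in pixels: a listed point, or the origin of a listed thing).
The state is a dict: "time_s": time; "qpos": joint angles; "qvel": joint speeds; "effort": joint torques, N m; "ee_pos": TCP position; "ee_rot": TCP orientation; "force": force on the tool from outside, world axes, zero at the start; "torque": the same for the moment, N m; "gripper_width": finger opening in mm.
Only numpy, scipy, OpenCV 4.12 (cv2) and the standard library are available. Lean on these libraries where they do the work, as an engineer would, in place of code of your own. Each camera call takes 0.05 s, during which the arm holds its last target. There are 200 camera calls.

## Working session

There is one attempt and no reset: what is moved stays moved. The work goes in short steps, Python scripts to look and compute and a shell command to move; the robot and the scene stay as the last step left them, time stands still between calls to the robot, and variables do not carry over. Pictures are saved under pics/ and viewed, about 8 in all and at most 12, crops included, and the job is handed in when it is done.

```bash
ls; mkdir -p pics; cat > h.py <<'E'
import numpy as np, cv2
from workcell import env
from scipy.spatial.transform import Rotation as R
def ray(f,uv):
    K=np.array(f["intrinsics"]);T=np.array(f["extrinsics"]);k=f["k1"]
    d=np.array([(uv[0]-K[0,2])/K[0,0],(uv[1]-K[1,2])/K[1,1]]);s=d.copy()
    for _ in range(20): s=d/(1+k*(s@s))
    return T[:3,3],T[:3,:3]@np.array([s[0],s[1],1])
def onz(f,uv,z):
    o,d=ray(f,uv); return o+d*(z-o[2])/d[2]
def proj(f,p):
    K=np.array(f["intrinsics"]);T=np.array(f["extrinsics"])
    c=T[:3,:3].T@(np.array(p)-T[:3,3]); s=c[:2]/c[2]; s=s*(1+f["k1"]*(s@s))
    return K[:2,:2]@s+K[:2,2]
def tri(rays):
    A=0;b=0
    for o,d in rays:
        d=d/np.linalg.norm(d);P=np.eye(3)-np.outer(d,d);A=A+P;b=b+P@o
    return np.linalg.solve(A,b)
def save(f,n): cv2.imwrite("pics/"+n+".png",cv2.cvtColor(f["frame"],cv2.COLOR_RGB2BGR))
E
python3 - <<'E'
from h import *
for c in ["scene","top"]:
    f=env.grab_frame(c); save(f,c+"0"); print(c,np.array(f["extrinsics"])[:3,3].round())
    for t,z in [("pin_center",25),("chock_grip",17),("chock_seat",25),("board_top",28)]:
        for r in env.pinpoint(c,t)[:3]: print(t,np.round(r["uv"],1),round(r["confidence"],2),onz(f,r["uv"],z).round(1))
E
```

```text
pics
scene [1308. -392. 1197.]
pin_center [321.7 219.4] 0.94 [ 521.7 -121.7   25. ]
chock_grip [196.1 193.8] 0.96 [ 295.9 -462.    17. ]
chock_grip [265.7 275.1] 0.71 [ 645.3 -327.9   17. ]
chock_grip [242.3 228.6] 0.61 [ 472.1 -353.6   17. ]
chock_seat [168.  200.7] 0.67 [ 301.3 -550.1   25. ]
board_top [451.9 206.1] 0.77 [606.  270.8  28. ]
top [ 392.  -90. 1043.]
pin_center [337.8 176. ] 0.93 [ 530.  -121.8   25. ]
chock_grip [469.4 256.6] 0.97 [ 300.5 -475.    17. ]
chock_grip [406.  131.6] 0.7 [ 650.9 -315.7   17. ]
chock_grip [427.6 194.5] 0.68 [ 473.4 -367.9   17. ]
chock_seat [422.2 220.8] 0.83 [ 401.4 -347.9   25. ]
chock_seat [392.3 157.2] 0.63 [ 578.2 -273.2   25. ]
board_top [192.2 155.5] 0.64 [597.6 278.8  28. ]
```

```bash
cd pics; python3 -c "
import cv2,numpy as np
cv2.imwrite('both.png',np.vstack([cv2.resize(cv2.imread(n+'0.png'),(480,300)) for n in ['scene','top']]))"
```

```text
(no output)
```

View pics/top0.png

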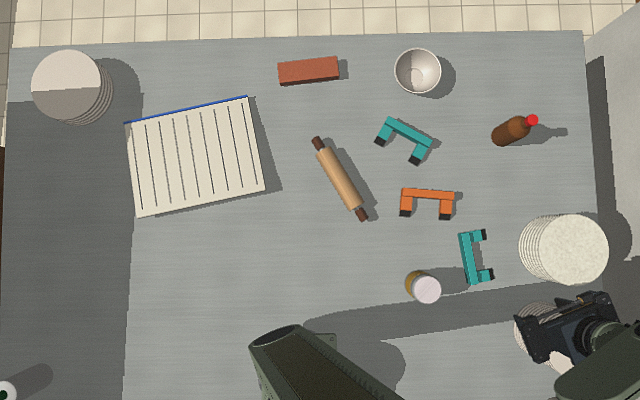

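View pics/scene0.png

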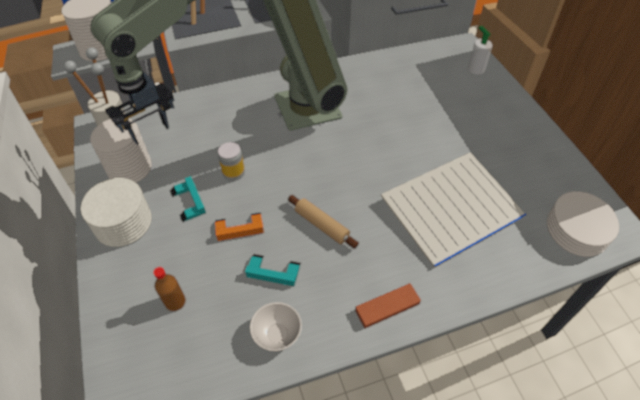

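The top view shows the orange chock at about (427,200), the pin from (318,143) to (363,215), and the board with corners near (126,123), (250,97), (266,190) and (137,217), its blue low edge on the far side. The other two chocks are turquoise. Next I fit silhouettes for accurate poses.

```bash
cat >> h.py <<'E'
from scipy.optimize import minimize
from itertools import product
def box(x,y,z): return np.array(list(product(x,y,z)),float)
CH=[box((-11,11),(-70,70),(-17,17))]+[np.array([[-11,s*55+w,z] for w in(-15,15) for z in(-17,1)]+[[-67+18/np.tan(np.radians(40)),s*55+w,1] for w in(-15,15)]+[[-67,s*55+w,-17] for w in(-15,15)],float) for s in(1,-1)]
a=np.linspace(0,2*np.pi,24,endpoint=False)
cyl=lambda r,x0,x1:np.array([[x,r*np.cos(t),r*np.sin(t)] for x in(x0,x1) for t in a])
PIN=[cyl(25,-90,90),cyl(13,-133,133)]
t5=np.tan(np.radians(5))
BD=[np.array([[x,y,z] for x in(-140*np.cos(np.radians(5)),140*np.cos(np.radians(5))) for y in(-180,180) for z in(-t5*x,-28)])]
def sil(f,parts,Rm,p,S=4):
    m=np.zeros((400*S,640*S),np.uint8)
    for q in parts:
        uv=np.array([proj(f,Rm@v+p) for v in q])
        cv2.fillConvexPoly(m,cv2.convexHull(np.round((uv+.5)*S-.5).astype(np.int32)),1)
    return cv2.resize(m.astype(np.float32),(640,400),interpolation=cv2.INTER_AREA)
def fit(fs,masks,parts,z,x0,tilt=0):
    def cost(v):
        Rm=R.from_euler('xyz',[0,tilt,v[2]],degrees=True).as_matrix()
        return sum(np.abs(sil(f,parts,Rm,np.array([v[0],v[1],z]))-m).sum()/m.sum() for f,m in zip(fs,masks))
    s=np.array(x0,float)+np.array([[0,0,0],[15,0,0],[0,15,0],[0,0,10]])
    r=minimize(cost,x0,method='Nelder-Mead',options=dict(initial_simplex=s,xatol=.1,fatol=1e-4,maxiter=150))
    return r.x.round(1),round(r.fun/len(fs),3)
def orange(f):
    h=cv2.cvtColor(f["frame"],cv2.COLOR_RGB2HSV).astype(int)
    return h
def trace(c,t,f,p):
    uv=proj(f,p); r=env.trace(c,t)
    r=[q for q in r if np.hypot(*(np.array(q["uv"])-uv))<35]
    return r[0]["pixels"].astype(np.float32) if r else None
E
cat > m.py <<'E'
from h import *
import sys
F={c:env.grab_frame(c) for c in["scene","top"]}
bm={}
for c,f in F.items():
    im=f["frame"].astype(int); 
    wh=((im[...,0]>im[...,2]+8)&(im.min(2)>150)|((im[...,2]>im[...,0]+50))).astype(np.uint8)
    wh=cv2.morphologyEx(wh,cv2.MORPH_CLOSE,np.ones((5,5)))
    n,l=cv2.connectedComponents(wh); u=proj(f,[600,275,28]).astype(int)
    ids=l[u[1]-8:u[1]+8,u[0]-8:u[0]+8]; bm[c]=(l==np.bincount(ids[ids>0]).argmax()).astype(np.float32); print(c,'board px',bm[c].sum())
for name,th,parts,z,p0 in [("chock","chock_grip",CH,17,(473,-360,10)),("pin","pin_center",PIN,25,(525,-122,30)),("board",0,BD,28,(600,275,10))]:
    M={c:(trace(c,th,f,[*p0[:2],z]) if th else bm[c]) for c,f in F.items()}
    for cs in (["scene"],["top"],["scene","top"]):
        if all(M[c] is not None for c in cs): print(name,cs,*fit([F[c] for c in cs],[M[c] for c in cs],parts,z,p0))
print(env.state())
E
python3 m.py
```

```text
scene board px 8635.0
top board px 12608.0
chock ['scene'] [ 475.4 -362.4   -6.9] 0.153
chock ['top'] [ 474.2 -365.1   -5.8] 0.108
chock ['scene', 'top'] [ 474.6 -363.6   -5.9] 0.148
pin ['scene'] [ 521.8 -124.5   29.8] 0.087
pin ['top'] [ 522.3 -126.8   30. ] 0.068
pin ['scene', 'top'] [ 521.7 -126.2   30. ] 0.092
board ['scene'] [596.1 284.5  11.6] 0.068
board ['top'] [604.6 280.6  11. ] 0.033
board ['scene', 'top'] [600.4 281.   10.9] 0.067
{'time_s': 0.8, 'qpos': array([-7.17333742e+01,  1.83103764e+01,  8.96398470e+01, -8.56031490e-04,
        7.20438360e+01, -1.14488406e+00]), 'qvel': array([ 0.09031691,  0.03436547, -0.00199184,  0.03918715, -0.00531531,
       -0.0287877 ]), 'effort': array([ 9.73053066e-04, -4.12299120e+01, -2.32215714e+01,  7.27742049e-02,
        3.71982751e-02,  8.65944116e-06]), 'ee_pos': array([ 191.10651921, -542.30066213,  404.7854626 ]), 'ee_rot': array([1.79994077e+02, 9.32898630e-04, 1.94117737e+01]), 'force': array([-0.35383913, -0.39481357,  0.10399025]), 'torque': array([0.00151623, 0.01120515, 0.0072633 ]), 'gripper_width': 91.10144042237833}
```

```bash
W="python3 -m handwheel"
A='[{"gripper":100,"travel":[0.0327,-0.0074,0],"twist":0},{"gripper":100,"travel":[0.0327,-0.0074,0],"twist":0},{"gripper":100,"travel":[0.0327,-0.0074,0],"twist":0},{"gripper":100,"travel":[0.0327,-0.0074,0],"twist":0},{"gripper":100,"travel":[0.0327,-0.0074,0],"twist":0}]'
python3 -m handwheel '[{"gripper":100,"travel":[0.0327,-0.0074,0],"twist":0},{"gripper":100,"travel":[0.0327,-0.0074,0],"twist":0},{"gripper":100,"travel":[0.0327,-0.0074,0],"twist":0},{"gripper":100,"travel":[0.0327,-0.0074,0],"twist":0},{"gripper":100,"travel":[0.0327,-0.0074,0],"twist":0}]'
python3 -m handwheel '[{"gripper":100,"travel":[0.0327,-0.0074,0],"twist":0},{"gripper":100,"travel":[0.0327,-0.0074,0],"twist":0},{"gripper":100,"travel":[0.0327,-0.0074,0],"twist":0},{"gripper":100,"travel":[0.0327,-0.0074,0],"twist":0},{"gripper":100,"travel":[0.0327,-0.0074,0],"twist":0}]'
python3 -m handwheel '[{"gripper":100,"travel":[0,0,0],"twist":-0.115},{"gripper":100,"travel":[0,0,0],"twist":-0.115},{"gripper":100,"travel":[0,0,0],"twist":-0.115},{"gripper":100,"travel":[0,0,0],"twist":-0.115},{"gripper":100,"travel":[0,0,0],"twist":-0.115}]'
python3 -m handwheel '[{"gripper":100,"travel":[0,0,0],"twist":-0.115},{"gripper":100,"travel":[0,0,0],"twist":-0.115},{"gripper":100,"travel":[0,0,0],"twist":-0.115},{"gripper":100,"travel":[0,0,0],"twist":-0.115},{"gripper":100,"travel":[0,0,0],"twist":-0.092}]'
python3 - <<'E'
from h import *
f=env.grab_frame("wrist"); save(f,"w1")
s=env.state(); print(s["ee_pos"],s["ee_rot"],s["time_s"])
for t,z in [("chock_grip",17),("chock_seat",25)]:
    for r in env.pinpoint("wrist",t)[:3]: print(t,np.round(r["uv"],1),round(r["confidence"],2),onz(f,r["uv"],z).round(1))
im=f["frame"].astype(int)
for r in env.trace("wrist","chock_grip")[:3]:
    m=r["pixels"]; print(r["uv"],r["confidence"],m.sum(),im[m].mean(0))
    print(fit([f],[m.astype(np.float32)],CH,17,(474,-364,-6)))
E
```

```text
time_s: 1.22
ee_pos: [334.1, -452.1, 404.9]
ee_rot: [180.0, -0.0, 19.4]
force: [0.2, -0.3, -0.7]
gripper_width: 91.0
time_s: 1.63
ee_pos: [476.2, -362.7, 404.9]
ee_rot: [180.0, -0.0, 19.4]
force: [0.2, -0.4, -0.6]
gripper_width: 90.9
time_s: 2.05
ee_pos: [475.1, -363.7, 404.7]
ee_rot: [-180.0, 0.0, 52.7]
force: [-0.2, 0.8, -0.3]
gripper_width: 91.3
time_s: 2.47
ee_pos: [474.9, -363.8, 404.7]
ee_rot: [-180.0, 0.0, 84.3]
force: [-0.1, 0.1, -0.3]
gripper_width: 91.1
[ 474.90846913 -363.83931075  404.77367372] [-1.79997139e+02  7.64915741e-03  8.44153539e+01] 2.5167
chock_grip [320.1 170.3] 0.94 [ 476.2 -361.5   17. ]
chock_grip [483.  112.1] 0.77 [ 653.1 -316.4   17. ]
[475.7, 96.8] 0.95 8326 [ 45.20429978 137.0252222  131.67283209]
(array([ 654., -904.,  204.]), np.float64(1.0))
[239.6, 267.5] 0.91 496 [ 46.59677419 106.98790323 103.69556452]
(array([ 654., -904.,  204.]), np.float64(1.0))
[309.5, 162.5] 0.67 5420 [194.22287823 108.06900369  43.74760148]
(array([ 477.9, -362.3,   -6.2]), np.float64(0.042))
```

View pics/w1.png

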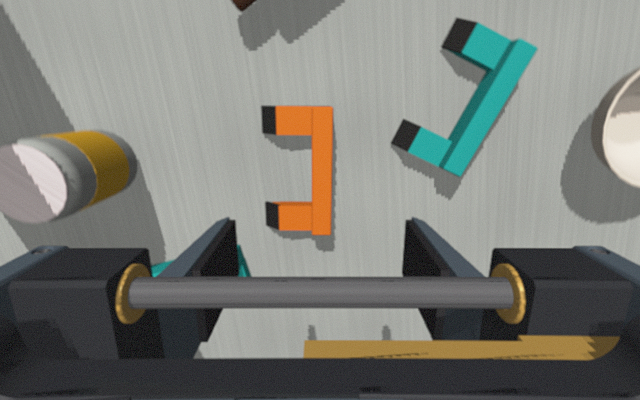

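The wrist view shows the orange chock with its bar at (321,170) and feet to the left, and both finger paths clear. The fit gives (477, -362, yaw -6.2).

```bash
python3 -m handwheel '[{"gripper":100,"travel":[0.0022,0.0016,0.035],"twist":0.01},{"gripper":100,"travel":[0,0,0.035],"twist":0},{"gripper":100,"travel":[0,0,0.035],"twist":0},{"gripper":100,"travel":[0,0,0.035],"twist":0},{"gripper":100,"travel":[0,0,0.035],"twist":0}]'
python3 -m handwheel '[{"gripper":100,"travel":[0,0,0.016],"twist":0},{"gripper":100,"travel":[0,0,0.014],"twist":0},{"gripper":20,"travel":[0,0,0],"twist":0},{"gripper":20,"travel":[0,0,0],"twist":0},{"gripper":10,"travel":[0,0,0],"twist":0}]' 30
python3 -m handwheel '[{"gripper":0,"travel":[0,0,0],"twist":0},{"gripper":0,"travel":[0,0,0],"twist":0},{"gripper":0,"travel":[0,0,0],"twist":0},{"gripper":0,"travel":[0,0,0],"twist":0},{"gripper":0,"travel":[0,0,0],"twist":0}]' 30
```

```text
time_s: 3.08
ee_pos: [476.6, -361.7, 228.6]
ee_rot: [179.9, 0.0, 83.3]
force: [0.2, -0.3, -0.2]
gripper_width: 91.4
time_s: 3.5
ee_pos: [477.2, -362.2, 200.8]
ee_rot: [179.9, 0.1, 83.4]
force: [-0.3, 0.2, 0.1]
gripper_width: 73.9
time_s: 3.92
ee_pos: [476.8, -361.9, 200.2]
ee_rot: [180.0, 0.0, 83.4]
force: [-1.0, 0.3, 0.1]
gripper_width: 41.0
```

```bash
python3 -m handwheel '[{"gripper":0,"travel":[0,0,0],"twist":0},{"gripper":0,"travel":[0,0,0],"twist":0},{"gripper":0,"travel":[0,0,0],"twist":0},{"gripper":0,"travel":[0,0,0],"twist":0},{"gripper":0,"travel":[0,0,0],"twist":0}]' 30
python3 -m handwheel '[{"gripper":0,"travel":[0,0,-0.02],"twist":0},{"gripper":0,"travel":[0,0,-0.04],"twist":0},{"gripper":0,"travel":[0,0,-0.04],"twist":0},{"gripper":0,"travel":[0,0,-0.04],"twist":0},{"gripper":0,"travel":[0,0,-0.04],"twist":0}]' 30
python3 - <<'E'
from h import *
F={c:env.grab_frame(c) for c in["scene","top"]}
s=env.state();print(s["ee_pos"],s["ee_rot"],s["force"],s["gripper_width"])
f=env.grab_frame("wrist"); save(f,"w2")
# board edges overlay on scene/top for two candidates
ims=[]
for c,f in F.items():
    im=cv2.resize(cv2.cvtColor(f["frame"],cv2.COLOR_RGB2BGR),None,fx=3,fy=3,interpolation=cv2.INTER_CUBIC)
    for v,col in (((604.6,280.6,11),(0,0,255)),((596.1,284.5,11.6),(0,255,0))):
        Rm=R.from_euler('z',v[2],degrees=True).as_matrix()
        q=np.array([proj(f,Rm@np.array([x,y,-t5*x])+[v[0],v[1],28]) for x,y in((-139.5,-180),(-139.5,180),(139.5,180),(139.5,-180))])
        cv2.polylines(im,[np.round((q+.5)*3).astype(int)],True,col,1)
    u=(proj(f,[600,280,28])*3).astype(int); ims.append(im[max(0,u[1]-220):u[1]+220,u[0]-230:u[0]+230][:400,:395])
    ims[-1]=cv2.copyMakeBorder(im[max(0,u[1]-240):u[1]+240,u[0]-200:u[0]+200],0,480-min(480,u[1]+240-max(0,u[1]-240)),0,0,0)
cv2.imwrite("pics/bd.png",np.hstack(ims))
E
```

```text
time_s: 4.33
ee_pos: [476.7, -361.8, 199.8]
ee_rot: [-180.0, 0.0, 83.4]
force: [-0.4, 0.5, 0.9]
gripper_width: 21.6
time_s: 4.75
ee_pos: [476.3, -361.5, 380.8]
ee_rot: [-179.9, -0.1, 83.4]
force: [0.4, -0.0, -3.8]
gripper_width: 21.9
[ 477.73635501 -362.56690843  387.00034871] [179.28473779   0.43723172  83.40569732] [ 0.51336827 -0.58600804 -2.60060099] 22.055019672730896
```

View pics/bd.png

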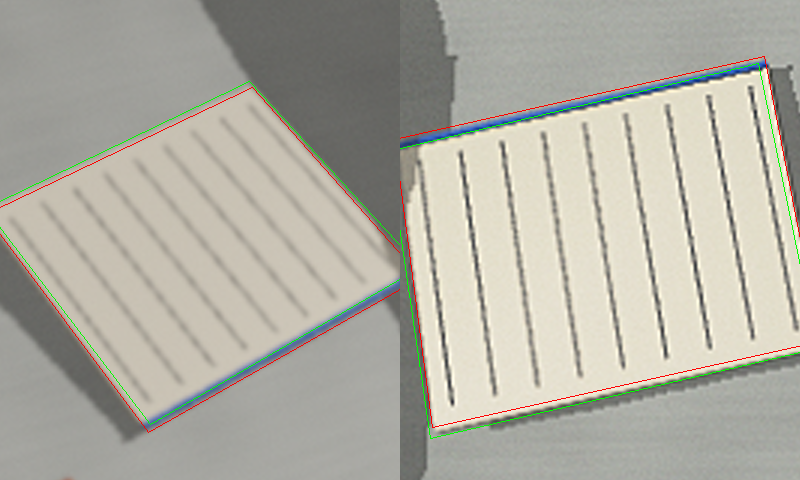

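The board overlays agree to a few mm in both views, so I take the centre as (600.5, 282) and the yaw as 11°. The chock is gripped at 22 mm, which matches its bar. Carrying it over.

```bash
python3 -m handwheel '[{"gripper":0,"travel":[0.02,0.002,0],"twist":0},{"gripper":0,"travel":[0.034,0.0032,0],"twist":0},{"gripper":0,"travel":[0.034,0.0032,0],"twist":0},{"gripper":0,"travel":[0.034,0.0032,0],"twist":0},{"gripper":0,"travel":[0.034,0.0032,0],"twist":0}]'
python3 -m handwheel '[{"gripper":0,"travel":[0.034,0.0032,0],"twist":0},{"gripper":0,"travel":[0.034,0.0032,0],"twist":0},{"gripper":0,"travel":[0.034,0.0032,0],"twist":0},{"gripper":0,"travel":[0.034,0.0032,0],"twist":0},{"gripper":0,"travel":[0.034,0.0032,0],"twist":0}]'
python3 -m handwheel '[{"gripper":0,"travel":[0.034,0.0032,0],"twist":0},{"gripper":0,"travel":[0.034,0.0032,0],"twist":0},{"gripper":0,"travel":[0.034,0.0032,0],"twist":0},{"gripper":0,"travel":[0.034,0.0032,0],"twist":0},{"gripper":0,"travel":[0.034,0.0032,0],"twist":0}]'
python3 -m handwheel '[{"gripper":0,"travel":[0.034,0.0032,0],"twist":0},{"gripper":0,"travel":[0.034,0.0032,0],"twist":0},{"gripper":0,"travel":[0.034,0.0032,0],"twist":0},{"gripper":0,"travel":[0.034,0.0032,0],"twist":0},{"gripper":0,"travel":[0.026,0.003,0],"twist":0}]'
python3 -m handwheel '[{"gripper":0,"travel":[0,0,0.01],"twist":-0.07},{"gripper":0,"travel":[0,0,0.02],"twist":-0.08},{"gripper":0,"travel":[0,0,0.03],"twist":-0.08},{"gripper":0,"travel":[0,0,0.03],"twist":-0.077},{"gripper":0,"travel":[0,0,0.03],"twist":0}]'
python3 - <<'E'
from h import *
f=env.grab_frame("wrist"); save(f,"w3")
s=env.state(); print(s["ee_pos"],s["ee_rot"],s["force"],s["gripper_width"],s["time_s"])
E
```

```text
time_s: 5.32
ee_pos: [508.8, -207.0, 376.9]
ee_rot: [-179.7, -0.1, 83.4]
force: [0.8, 0.7, -2.7]
gripper_width: 21.7
time_s: 5.73
ee_pos: [544.2, -39.8, 377.0]
ee_rot: [-179.7, 0.0, 83.4]
force: [1.4, -0.5, -2.2]
gripper_width: 21.7
time_s: 6.15
ee_pos: [579.7, 127.2, 376.8]
ee_rot: [-179.7, 0.1, 83.4]
force: [0.6, -0.4, -2.9]
gripper_width: 21.8
time_s: 6.57
ee_pos: [614.1, 287.2, 376.2]
ee_rot: [-179.7, 0.1, 83.5]
force: [0.2, 0.4, -2.7]
gripper_width: 21.7
time_s: 6.98
ee_pos: [613.3, 284.4, 255.5]
ee_rot: [-179.7, 0.1, 101.2]
force: [0.5, -0.0, -1.6]
gripper_width: 21.4
[611.56445563 283.43967363 248.44257645] [-179.02583562    0.23313056  101.03024626] [-2.40804192 -1.67499483 -6.93887718] 22.035663637934647 7.0333
```

View pics/w3.png

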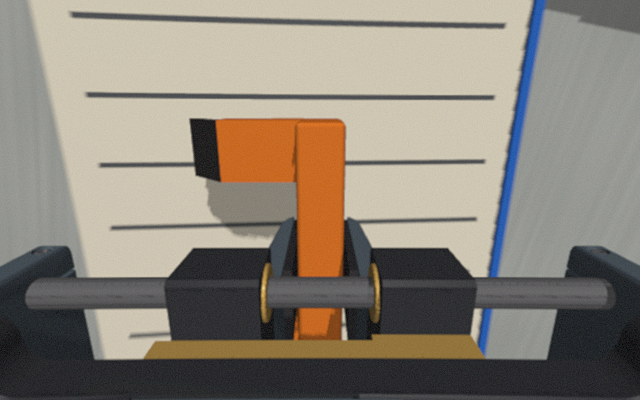

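The wrist view shows the chock held over the board with its feet to the uphill side and the blue edge on the right. I'll use the printed lines to check the board's yaw and position.

```bash
python3 - <<'E'
from h import *
f=env.grab_frame("wrist"); s=env.state(); print(s["ee_pos"],s["ee_rot"],s["force"])
def onboard(uv,c=(600.5,282),yaw=11):
    n=R.from_euler('z',yaw,degrees=True).apply([np.sin(np.radians(5)),0,np.cos(np.radians(5))])
    o,d=ray(f,uv); return o+d*(n@(np.array([*c,28])-o))/(n@d)
g=cv2.cvtColor(f["frame"],cv2.COLOR_RGB2GRAY)
mids=[]
for (u0,v0),(u1,v1) in [((70,14),(505,25)),((87,94),(495,97)),((99,165),(486,161)),((111,228),(477,219))]:
    P=[]
    for u in np.linspace(u0+4,u1-4,60):
        if 185<u<360 and v0>100: continue
        v=v0+(v1-v0)*(u-u0)/(u1-u0); a=int(round(v))-5; a=max(a,0)
        col=g[a:a+11,int(u)].astype(float)
        if col.max()-col.min()<40: continue
        w=np.clip(col.max()-15-col,0,None); P.append(onboard((int(u),a+(w*np.arange(len(w))).sum()/w.sum()))[:2])
    P=np.array(P); c=P.mean(0); d=np.linalg.svd(P-c)[2][0]; d*=np.sign(d[0])
    e0,e1=onboard((u0,v0)),onboard((u1,v1))
    print('yaw',np.degrees(np.arctan2(d[1],d[0])).round(2),'ends mid',((e0+e1)/2).round(1))
# blue edge
h=f["frame"].astype(int); b=(h[...,2]>h[...,0]+60)&(h[...,2]>h[...,1]+40)
P=np.array([onboard((np.where(b[v])[0].max()+.5,v))[:2] for v in range(5,340,5) if b[v].sum()>2])
c=P.mean(0); d=np.linalg.svd(P-c)[2][0]; print('blue edge',c,'dir',np.degrees(np.arctan2(d[1],d[0])))
nx=R.from_euler('z',11,degrees=True).apply([1,0,0])[:2]; print('edge offset from board centre along x:',(c-[600.5,282])@nx, '(139.5 nominal)')
E
```

```text
[611.76588919 283.51678903 251.12723026] [-179.01586981    0.23283257  101.00091465] [-0.61045326 -0.72528972 -2.399594  ]
yaw 10.82 ends mid [574.8 395.6  28.3]
yaw 10.93 ends mid [582.6 358.3  28.3]
yaw 10.93 ends mid [589.6 320.5  28.3]
yaw 10.95 ends mid [596.7 282.8  28.3]
blue edge [732.49612809 344.80964437] dir -79.00873339696844
edge offset from board centre along x: 141.55563258621186 (139.5 nominal)
```

```bash
python3 -m handwheel '[{"gripper":0,"travel":[0,0,0.005],"twist":0},{"gripper":0,"travel":[0,0,0.005],"twist":0},{"gripper":0,"travel":[0,0,0.003],"twist":0},{"gripper":0,"travel":[0,0,0],"twist":0},{"gripper":0,"travel":[0,0,0],"twist":0}]' 15
python3 -m handwheel '[{"gripper":0,"travel":[0,0,0.002],"twist":0},{"gripper":0,"travel":[0,0,0],"twist":0},{"gripper":0,"travel":[0,0,0],"twist":0}]' 10
```

```text
time_s: 7.5
ee_pos: [614.7, 284.7, 247.8]
ee_rot: [179.9, -0.0, 101.0]
force: [-0.4, 1.0, -2.5]
gripper_width: 21.4
time_s: 7.75
ee_pos: [614.4, 284.6, 245.1]
ee_rot: [180.0, -0.0, 101.0]
force: [0.2, 0.5, -3.5]
gripper_width: 21.8
```

```bash
python3 -m handwheel '[{"gripper":0,"travel":[0,0,0.004],"twist":0},{"gripper":0,"travel":[0,0,0.004],"twist":0},{"gripper":0,"travel":[0,0,0.001],"twist":0},{"gripper":0,"travel":[0,0,0],"twist":0}]' 10
python3 -m handwheel '[{"gripper":0,"travel":[0,0,0.0015],"twist":0},{"gripper":0,"travel":[0,0,0],"twist":0},{"gripper":0,"travel":[0,0,0],"twist":0}]' 6
python3 -m handwheel '[{"gripper":0,"travel":[0,0,0.0015],"twist":0},{"gripper":0,"travel":[0,0,0],"twist":0},{"gripper":0,"travel":[0,0,0],"twist":0}]' 6
```

```text
time_s: 8.08
ee_pos: [614.2, 284.5, 234.9]
ee_rot: [-179.9, 0.0, 101.0]
force: [-0.2, 0.1, -2.4]
gripper_width: 22.1
time_s: 8.33
ee_pos: [614.5, 284.6, 234.2]
ee_rot: [-180.0, 0.0, 101.0]
force: [-0.9, 0.3, -2.4]
gripper_width: 22.0
time_s: 8.58
ee_pos: [614.4, 284.6, 232.7]
ee_rot: [-180.0, 0.0, 101.0]
force: [0.4, 0.7, -2.8]
gripper_width: 21.8
```

```bash
python3 -m handwheel '[{"gripper":0,"travel":[0,0,0.0015],"twist":0},{"gripper":0,"travel":[0,0,0],"twist":0},{"gripper":0,"travel":[0,0,0],"twist":0}]' 5
python3 -m handwheel '[{"gripper":0,"travel":[0,0,0.0015],"twist":0},{"gripper":0,"travel":[0,0,0],"twist":0},{"gripper":0,"travel":[0,0,0],"twist":0}]' 4
python3 -m handwheel '[{"gripper":0,"travel":[0,0,0.001],"twist":0},{"gripper":0,"travel":[0,0,0],"twist":0},{"gripper":0,"travel":[0,0,0],"twist":0}]' 4
```

```text
time_s: 8.83
ee_pos: [614.6, 284.7, 231.6]
ee_rot: [180.0, -0.0, 101.0]
force: [0.8, -0.4, -1.2]
gripper_width: 21.8
time_s: 9.08
ee_pos: [614.8, 284.7, 230.1]
ee_rot: [179.9, -0.0, 101.0]
force: [1.5, -0.5, 0.6]
gripper_width: 22.9
time_s: 9.33
ee_pos: [614.8, 284.7, 229.0]
ee_rot: [179.9, -0.0, 101.0]
force: [2.8, 0.8, 0.7]
gripper_width: 23.0
```

The toes are down and the bar is tilting in the light grip. Lower a little more, then open slowly.

```bash
python3 -m handwheel '[{"gripper":0,"travel":[0,0,0.001],"twist":0},{"gripper":0,"travel":[0,0,0.001],"twist":0},{"gripper":0,"travel":[0,0,0],"twist":0}]' 3
python3 -m handwheel '[{"gripper":26,"travel":[0,0,0],"twist":0},{"gripper":27,"travel":[0,0,0],"twist":0},{"gripper":28,"travel":[0,0,0],"twist":0},{"gripper":30,"travel":[0,0,0],"twist":0},{"gripper":32,"travel":[0,0,0],"twist":0}]' 3
python3 -m handwheel '[{"gripper":38,"travel":[0,0,0],"twist":0},{"gripper":44,"travel":[0,0,0],"twist":0},{"gripper":50,"travel":[0,0,0],"twist":0},{"gripper":55,"travel":[0,0,0],"twist":0},{"gripper":55,"travel":[0,0,0],"twist":0}]' 3
python3 -m handwheel '[{"gripper":55,"travel":[0,0,-0.02],"twist":0},{"gripper":55,"travel":[0,0,-0.035],"twist":0},{"gripper":60,"travel":[0,0,-0.035],"twist":0},{"gripper":80,"travel":[0,0,-0.035],"twist":0},{"gripper":100,"travel":[0,0,-0.03],"twist":0}]' 3
python3 - <<'E'
from h import *
f=env.grab_frame("wrist"); save(f,"w4")
s=env.state(); print(s["ee_pos"],s["ee_rot"],s["force"],s["gripper_width"],s["time_s"])
Rb=R.from_euler('z',11,degrees=True)
for r in env.trace("wrist","chock_grip")[:2]:
    m=r["pixels"].astype(np.float32); print(r["uv"],r["confidence"],m.sum())
    def cost(v):
        Rm=(R.from_euler('z',11,degrees=True)*R.from_euler('y',5,degrees=True)*R.from_euler('z',v[2],degrees=True)).as_matrix()
        bx=Rb.inv().apply([v[0]-600.5,v[1]-282,0])[0]
        zc=28-t5*bx+17/np.cos(np.radians(5))
        S=sil(f,CH,Rm,np.array([v[0],v[1],zc])); S[230:]=0; mm=m.copy(); mm[230:]=0
        return np.abs(S-mm).sum()/m.sum()
    x0=np.array([616,285,0.]); q=minimize(cost,x0,method='Nelder-Mead',options=dict(initial_simplex=x0+np.array([[0,0,0],[8,0,0],[0,8,0],[0,0,6]]),xatol=.1,fatol=1e-4))
    print('chock x,y,yaw rel board',q.x.round(2),q.fun)
E
```

```text
time_s: 9.58
ee_pos: [614.3, 284.6, 226.3]
ee_rot: [-180.0, 0.0, 101.0]
force: [0.9, 1.2, 0.0]
gripper_width: 24.0
time_s: 10.0
ee_pos: [614.1, 284.6, 226.6]
ee_rot: [-179.9, 0.0, 101.0]
force: [-0.1, -0.7, 0.4]
gripper_width: 28.9
time_s: 10.42
ee_pos: [614.4, 284.6, 226.7]
ee_rot: [-180.0, 0.0, 101.0]
force: [0.4, -0.8, -0.9]
gripper_width: 50.2
time_s: 10.83
ee_pos: [614.4, 284.6, 384.4]
ee_rot: [179.9, -0.0, 101.0]
force: [0.9, 0.6, 0.8]
gripper_width: 65.0
[615.14298803 284.99646779 391.29761856] [ 1.79233210e+02 -1.75186782e-01  1.01002189e+02] [1.24108088 0.94591402 3.89460336] 69.09340362230459 10.8833
[306.7, 169.2] 0.72 7300.0
chock x,y,yaw rel board [615.39 284.35   0.64] 0.03154965862631798
```

View pics/w4.png

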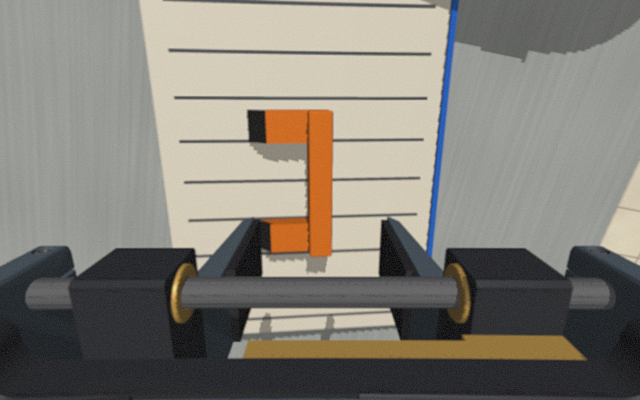

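The wrist view shows the chock released and flat on the board, feet uphill, bar at (320,180). The fit puts it about 15 mm downhill of the board centre and less than 1 mm off across the slope. Now the pin.

```bash
python3 -m handwheel '[{"gripper":100,"travel":[-0.0321,-0.0141,0],"twist":0},{"gripper":100,"travel":[-0.0321,-0.0141,0],"twist":0},{"gripper":100,"travel":[-0.0321,-0.0141,0],"twist":0},{"gripper":100,"travel":[-0.0321,-0.0141,0],"twist":0},{"gripper":100,"travel":[-0.0321,-0.0141,0],"twist":0}]'
python3 -m handwheel '[{"gripper":100,"travel":[-0.0321,-0.0141,0],"twist":0},{"gripper":100,"travel":[-0.0321,-0.0141,0],"twist":0},{"gripper":100,"travel":[-0.0321,-0.0141,0],"twist":0},{"gripper":100,"travel":[-0.0321,-0.0141,0],"twist":0},{"gripper":100,"travel":[-0.0321,-0.0141,0],"twist":0}]'
python3 -m handwheel '[{"gripper":100,"travel":[-0.0321,-0.0141,0],"twist":0},{"gripper":100,"travel":[-0.0321,-0.0141,0],"twist":0},{"gripper":100,"travel":[0,0,0],"twist":0.113},{"gripper":100,"travel":[0,0,0],"twist":0.113},{"gripper":100,"travel":[0,0,0],"twist":0.113}]'
python3 -m handwheel '[{"gripper":100,"travel":[0,0,0],"twist":0.113},{"gripper":100,"travel":[0,0,0],"twist":0.113},{"gripper":100,"travel":[0,0,0],"twist":0.113},{"gripper":100,"travel":[0,0,0],"twist":0.113},{"gripper":100,"travel":[0,0,0],"twist":0.113}]'
python3 -m handwheel '[{"gripper":100,"travel":[0,0,0],"twist":0.113},{"gripper":100,"travel":[0,0,0],"twist":0.113},{"gripper":100,"travel":[0,0,0],"twist":0.111},{"gripper":100,"travel":[0,0,0],"twist":0}]'
cat > c.py <<'E'
from h import *
Rb=R.from_euler('z',11,degrees=True)
def chockfit(c,f):
    r=[q for q in env.trace(c,"chock_grip") if np.hypot(*(np.array(q["uv"])-proj(f,[600,282,40])))<40]
    if not r: return print(c,'none')
    m=r[0]["pixels"].astype(np.float32)
    def cost(v):
        Rm=(Rb*R.from_euler('y',5,degrees=True)*R.from_euler('z',v[2],degrees=True)).as_matrix()
        bx=Rb.inv().apply([v[0]-600.5,v[1]-282,0])[0]
        return np.abs(sil(f,CH,Rm,np.array([v[0],v[1],28-t5*bx+17/np.cos(np.radians(5))]))-m).sum()/m.sum()
    x0=np.array([616,285,0.]); q=minimize(cost,x0,method='Nelder-Mead',options=dict(initial_simplex=x0+np.array([[0,0,0],[8,0,0],[0,8,0],[0,0,6]]),xatol=.1,fatol=1e-4))
    print(c,'chock x,y,yaw rel board',q.x.round(2),q.fun)
E
python3 - <<'E'
from c import *
for c in("scene","top"):
    f=env.grab_frame(c); chockfit(c,f)
f=env.grab_frame("wrist"); save(f,"w5")
s=env.state(); print(s["ee_pos"],s["ee_rot"],s["force"],s["gripper_width"],s["time_s"])
for r in env.pinpoint("wrist","pin_center")[:2]: print(r,onz(f,r["uv"],25))
r=env.trace("wrist","pin_center"); 
for q in r[:2]: print(q["uv"],q["confidence"],q["pixels"].sum(),fit([f],[q["pixels"].astype(np.float32)],PIN,25,(522,-126,30)))
E
```

```text
time_s: 11.35
ee_pos: [575.0, 112.3, 380.8]
ee_rot: [-179.9, 0.0, 101.0]
force: [0.2, -0.6, 0.7]
gripper_width: 91.0
time_s: 11.77
ee_pos: [536.3, -58.9, 381.0]
ee_rot: [-179.9, -0.0, 101.0]
force: [0.3, -0.3, -1.0]
gripper_width: 91.2
time_s: 12.18
ee_pos: [521.3, -126.7, 380.9]
ee_rot: [-179.9, -0.0, 81.1]
force: [-0.1, 1.2, 0.4]
gripper_width: 91.2
time_s: 12.6
ee_pos: [521.6, -125.7, 380.9]
ee_rot: [-179.9, 0.0, 48.9]
force: [-0.1, -0.7, -0.2]
gripper_width: 91.0
time_s: 12.93
ee_pos: [521.6, -125.7, 381.0]
ee_rot: [-180.0, 0.1, 29.8]
force: [-0.5, -0.2, 0.3]
gripper_width: 91.4
scene chock x,y,yaw rel board [613.21 284.01  -0.73] 0.09504339098930359
top chock x,y,yaw rel board [612.14 280.88  -0.66] 0.07288946956396103
[ 521.78200934 -125.73796726  381.51173101] [-1.79986335e+02  2.09178452e-02  2.99862000e+01] [-0.27557872  0.48681889 -0.67522458] 91.04542047026564 13.1833
[317.9, 156.1] 0.62 10391 (array([ 525. , -123.2,   29.5]), np.float64(0.085))
```

View pics/w5.png

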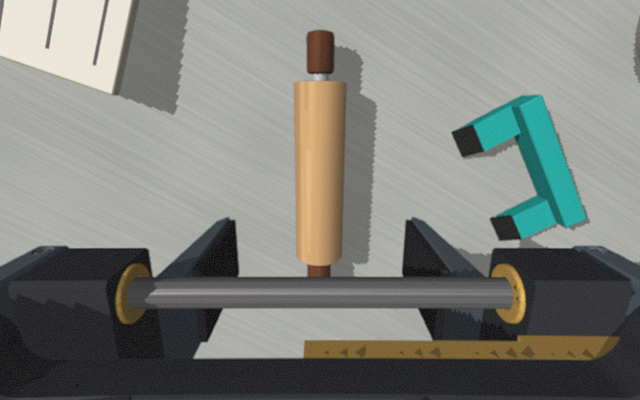

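The wrist view shows the pin centred between the fingers, its body spanning rows 81–265 at column 320. I'll refit with the occluded rows excluded.

```bash
python3 - <<'E'
from h import *
f=env.grab_frame("wrist"); s=env.state(); print(s["ee_pos"],s["ee_rot"])
im=cv2.cvtColor(f["frame"],cv2.COLOR_RGB2HSV).astype(int)
m=((im[...,1]>60)&(im[...,0]<25)); m[268:]=0; m[:,:250]=0; m[:,400:]=0
m=m.astype(np.float32); m=cv2.morphologyEx(m,cv2.MORPH_CLOSE,np.ones((9,3)))
print(m.sum())
def cost(v):
    S=sil(f,PIN,R.from_euler('z',v[2],degrees=True).as_matrix(),np.array([v[0],v[1],25])); S[268:]=0
    return np.abs(S-m).sum()/m.sum()
x0=np.array([522,-125,30.]); q=minimize(cost,x0,method='Nelder-Mead',options=dict(initial_simplex=x0+np.array([[0,0,0],[8,0,0],[0,8,0],[0,0,6]]),xatol=.1,fatol=1e-4))
print(q.x.round(2),q.fun)
E
```

```text
[ 521.83288112 -125.74853328  381.70295576] [1.79997856e+02 2.05732229e-03 2.99380391e+01]
10140.0
[ 524.14 -123.25   29.64] 0.04029832407832146
```

```bash
python3 -m handwheel '[{"gripper":100,"travel":[0.0025,-0.0007,0.03],"twist":0.005},{"gripper":100,"travel":[0,0,0.035],"twist":0},{"gripper":100,"travel":[0,0,0.035],"twist":0},{"gripper":100,"travel":[0,0,0.035],"twist":0},{"gripper":100,"travel":[0,0,0.03],"twist":0}]'
python3 -m handwheel '[{"gripper":100,"travel":[0,0,0.0155],"twist":0},{"gripper":100,"travel":[0,0,0],"twist":0},{"gripper":60,"travel":[0,0,0],"twist":0},{"gripper":50,"travel":[0,0,0],"twist":0},{"gripper":40,"travel":[0,0,0],"twist":0}]' 15
python3 -m handwheel '[{"gripper":30,"travel":[0,0,0],"twist":0},{"gripper":20,"travel":[0,0,0],"twist":0},{"gripper":20,"travel":[0,0,0],"twist":0},{"gripper":0,"travel":[0,0,0],"twist":0},{"gripper":0,"travel":[0,0,0],"twist":0}]' 20
python3 -m handwheel '[{"gripper":0,"travel":[0,0,0],"twist":0},{"gripper":0,"travel":[0,0,-0.01],"twist":0},{"gripper":0,"travel":[0,0,-0.03],"twist":0},{"gripper":0,"travel":[0,0,-0.03],"twist":0},{"gripper":0,"travel":[0,0,-0.03],"twist":0}]' 20
```

```text
time_s: 13.75
ee_pos: [523.2, -123.8, 214.9]
ee_rot: [-180.0, 0.0, 29.6]
force: [-0.4, 0.0, -0.5]
gripper_width: 91.3
time_s: 14.17
ee_pos: [524.4, -124.1, 202.9]
ee_rot: [179.9, -0.1, 29.6]
force: [-0.5, -0.1, 0.0]
gripper_width: 74.2
time_s: 14.58
ee_pos: [523.7, -123.9, 201.8]
ee_rot: [180.0, -0.0, 29.6]
force: [0.4, 1.0, 4.1]
gripper_width: 49.9
time_s: 15.0
ee_pos: [523.3, -123.9, 302.0]
ee_rot: [-179.9, 0.1, 29.6]
force: [2.0, 0.4, -2.6]
gripper_width: 50.0
```

```bash
python3 -m handwheel '[{"gripper":0,"travel":[0.0172,-0.0279,-0.01],"twist":0},{"gripper":0,"travel":[0.0172,-0.0279,-0.01],"twist":0},{"gripper":0,"travel":[0.0172,-0.0279,-0.01],"twist":0},{"gripper":0,"travel":[0.0172,-0.0279,0],"twist":0},{"gripper":0,"travel":[0.0172,-0.0279,0],"twist":0}]'
python3 -m handwheel '[{"gripper":0,"travel":[0.0172,-0.0279,0],"twist":0},{"gripper":0,"travel":[0.0172,-0.0279,0],"twist":0},{"gripper":0,"travel":[0.0172,-0.0279,0],"twist":0},{"gripper":0,"travel":[0.0172,-0.0279,0],"twist":0},{"gripper":0,"travel":[0.0172,-0.0279,0],"twist":0}]'
python3 -m handwheel '[{"gripper":0,"travel":[0.0172,-0.0279,0],"twist":0},{"gripper":0,"travel":[0.0169,-0.0281,0],"twist":0},{"gripper":0,"travel":[0,0,0],"twist":-0.104},{"gripper":0,"travel":[0,0,0],"twist":-0.104},{"gripper":0,"travel":[0,0,0],"twist":-0.104}]'
python3 -m handwheel '[{"gripper":0,"travel":[0,0,0],"twist":-0.104},{"gripper":0,"travel":[0,0,0],"twist":-0.104},{"gripper":0,"travel":[0,0,0],"twist":-0.104},{"gripper":0,"travel":[0,0,0],"twist":-0.104},{"gripper":0,"travel":[0,0,0],"twist":-0.104}]'
python3 -m handwheel '[{"gripper":0,"travel":[0,0,0],"twist":-0.104},{"gripper":0,"travel":[0,0,0],"twist":-0.104},{"gripper":0,"travel":[0,0,0],"twist":-0.104},{"gripper":0,"travel":[0,0,0],"twist":-0.102},{"gripper":0,"travel":[0,0,0],"twist":0}]'
python3 - <<'E'
from c import *
f=env.grab_frame("wrist"); save(f,"w6"); s=env.state(); print(s["ee_pos"],s["ee_rot"],s["force"],s["gripper_width"],s["time_s"])
im=cv2.cvtColor(f["frame"],cv2.COLOR_RGB2HSV).astype(int)
# chock from wrist (visible part)
for r in env.trace("wrist","chock_grip")[:2]: print('chock',r["uv"],r["confidence"],r["pixels"].sum())
for r in env.trace("wrist","pin_center")[:2]: print('pin',r["uv"],r["confidence"],r["pixels"].sum())
# model: predicted body far end & handle far end in wrist for along-offset 0
p=s["ee_pos"]-[0,0,176.4]
d=R.from_euler('xyz',s["ee_rot"],degrees=True).apply([1,0,0])
for a in (133,90,-90,-133): print(a,proj(f,p+d*a+[0,0,25 if abs(a)==90 else 13]).round(1))
E
```

```text
time_s: 15.42
ee_pos: [529.2, 41.2, 332.1]
ee_rot: [180.0, -0.1, 29.6]
force: [0.2, 0.5, -2.8]
gripper_width: 49.5
time_s: 15.83
ee_pos: [534.9, 205.1, 331.1]
ee_rot: [180.0, 0.1, 29.6]
force: [0.5, 0.2, -2.6]
gripper_width: 50.0
time_s: 16.25
ee_pos: [536.9, 270.0, 330.7]
ee_rot: [-180.0, 0.1, 47.9]
force: [-0.6, 0.3, -2.4]
gripper_width: 49.4
time_s: 16.67
ee_pos: [537.1, 269.0, 330.9]
ee_rot: [-179.9, 0.1, 77.6]
force: [-0.0, 0.5, -1.9]
gripper_width: 49.5
time_s: 17.08
ee_pos: [537.1, 269.0, 330.9]
ee_rot: [-179.9, 0.0, 101.1]
force: [-0.4, -0.8, -2.1]
gripper_width: 50.0
[537.15180643 269.04483004 330.9412904 ] [-1.79945347e+02  2.64073820e-02  1.00879647e+02] [ 3.73805862e-01 -4.03543809e-04 -2.06956681e+00] 49.802023958776246 17.1333
chock [412.7, 164.6] 0.68 6731
pin [316.1, 161.0] 0.94 29157
133 [319.9 -60.7]
90 [319.3  65.6]
-90 [317.8 444. ]
-133 [317.8 481.3]
```

View pics/w6.png

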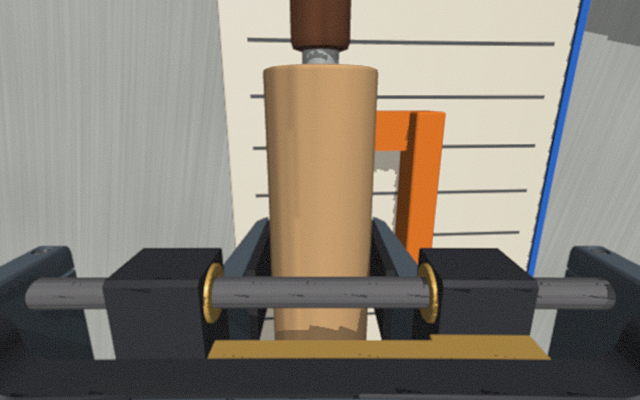

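The wrist view shows the pin centred in the hand, its body's far end at row 66 against a predicted 65.6, and parallel to the chock bar. I'll come down a few mm uphill of the seat, then ease it downhill onto the wedges.

```bash
python3 -m handwheel '[{"gripper":0,"travel":[0,-0.008,0.02],"twist":0},{"gripper":0,"travel":[0,0,0.025],"twist":0},{"gripper":0,"travel":[0,0,0.025],"twist":0},{"gripper":0,"travel":[0,0,0.015],"twist":0},{"gripper":0,"travel":[0,0,0],"twist":0}]'
python3 -m handwheel '[{"gripper":0,"travel":[0,0,0.004],"twist":0},{"gripper":0,"travel":[0,0,0.002],"twist":0},{"gripper":0,"travel":[0,0,0.001],"twist":0},{"gripper":0,"travel":[0,0,0],"twist":0},{"gripper":0,"travel":[0,0,0],"twist":0}]'
python3 -m handwheel '[{"gripper":0,"travel":[0,0,0.001],"twist":0},{"gripper":0,"travel":[0,0,0],"twist":0},{"gripper":0,"travel":[0,0,0],"twist":0}]'
python3 -m handwheel '[{"gripper":0,"travel":[0,0,0.001],"twist":0},{"gripper":0,"travel":[0,0,0],"twist":0},{"gripper":0,"travel":[0,0,0],"twist":0}]'
```

```text
time_s: 17.65
ee_pos: [528.2, 267.0, 242.6]
ee_rot: [-179.6, 0.1, 100.9]
force: [-0.3, 0.2, -3.1]
gripper_width: 49.8
time_s: 18.07
ee_pos: [529.7, 267.7, 240.1]
ee_rot: [179.9, -0.0, 101.0]
force: [-1.2, 1.0, -1.9]
gripper_width: 49.7
time_s: 18.32
ee_pos: [529.5, 267.6, 238.4]
ee_rot: [180.0, -0.0, 101.0]
force: [-0.5, -1.2, -3.0]
gripper_width: 49.4
time_s: 18.57
ee_pos: [529.5, 267.6, 237.1]
ee_rot: [-180.0, 0.0, 101.0]
force: [0.7, 0.9, -2.4]
gripper_width: 49.3
```

```bash
python3 -m handwheel '[{"gripper":0,"travel":[0,0,0.001],"twist":0},{"gripper":0,"travel":[0,0,0],"twist":0},{"gripper":0,"travel":[0,0,0],"twist":0}]'
python3 -m handwheel '[{"gripper":0,"travel":[0,0,0.001],"twist":0},{"gripper":0,"travel":[0,0,0],"twist":0},{"gripper":0,"travel":[0,0,0],"twist":0}]'
```

```text
time_s: 18.82
ee_pos: [529.5, 267.6, 236.3]
ee_rot: [180.0, 0.0, 101.0]
force: [-0.3, -0.2, -2.9]
gripper_width: 49.7
time_s: 19.07
ee_pos: [529.5, 267.7, 236.2]
ee_rot: [180.0, -0.0, 101.0]
force: [-1.8, -0.8, 6.0]
gripper_width: 49.5
```

Board contact at TCP z 236.2, against a prediction of 235.8. Ease up 0.5 mm and slide downhill to the wedges.

```bash
python3 -m handwheel '[{"gripper":0,"travel":[0,0.002,-0.001],"twist":0},{"gripper":0,"travel":[0,0.002,0],"twist":0},{"gripper":0,"travel":[0,0,0],"twist":0},{"gripper":0,"travel":[0,0,0],"twist":0}]'
python3 -m handwheel '[{"gripper":0,"travel":[0,0.0015,0.0003],"twist":0},{"gripper":0,"travel":[0,0,0],"twist":0},{"gripper":0,"travel":[0,0,0],"twist":0}]'
python3 -m handwheel '[{"gripper":0,"travel":[0,0.001,0.0001],"twist":0},{"gripper":0,"travel":[0,0,0],"twist":0},{"gripper":0,"travel":[0,0,0],"twist":0}]'
```

```text
time_s: 19.4
ee_pos: [533.7, 268.5, 235.9]
ee_rot: [180.0, 0.0, 101.0]
force: [0.8, 0.0, -1.1]
gripper_width: 49.5
time_s: 19.65
ee_pos: [534.8, 268.7, 235.8]
ee_rot: [-180.0, 0.0, 101.0]
force: [-1.9, -0.2, -0.3]
gripper_width: 49.7
time_s: 19.9
ee_pos: [536.1, 268.9, 235.7]
ee_rot: [180.0, 0.0, 101.0]
force: [0.2, 0.5, -2.4]
gripper_width: 49.4
```

```bash
python3 -m handwheel '[{"gripper":0,"travel":[0,0.001,0.0002],"twist":0},{"gripper":0,"travel":[0,0,0],"twist":0},{"gripper":0,"travel":[0,0,0],"twist":0}]'
python3 -m handwheel '[{"gripper":0,"travel":[0,0.0005,0],"twist":0},{"gripper":0,"travel":[0,0,0],"twist":0},{"gripper":0,"travel":[0,0,0],"twist":0}]'
python3 - <<'E'
from h import *
f=env.grab_frame("scene"); save(f,"s7"); g=cv2.imread("pics/s7.png"); u=proj(f,[570,275,50]).astype(int)
cv2.imwrite("pics/s7c.png",cv2.resize(g[u[1]-75:u[1]+75,u[0]-100:u[0]+100],None,fx=4,fy=4,interpolation=cv2.INTER_CUBIC))
E
```

```text
time_s: 20.15
ee_pos: [536.8, 269.1, 235.6]
ee_rot: [-180.0, 0.0, 101.0]
force: [-0.9, -0.1, -0.4]
gripper_width: 49.6
time_s: 20.4
ee_pos: [537.0, 269.1, 235.6]
ee_rot: [-179.9, 0.0, 101.0]
force: [-2.8, -0.4, 1.4]
gripper_width: 49.2
```

View pics/s7c.png

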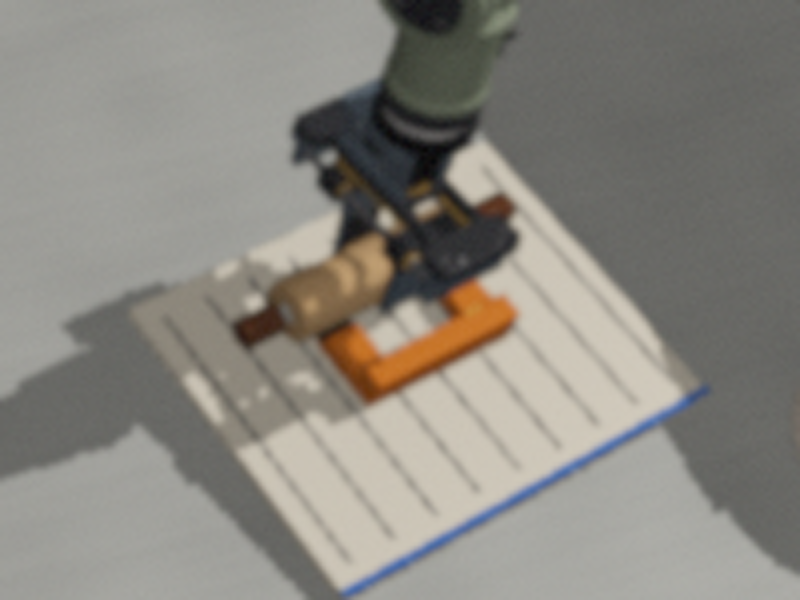

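The scene view shows the pin lying across the slope against the wedges, with the chock square to the board lines. TCP (537.0, 269.1) matches the predicted seat, and a contact force is showing. Confirm with a small nudge, then release gently.

```bash
python3 -m handwheel '[{"gripper":0,"travel":[0,0.0005,0],"twist":0},{"gripper":0,"travel":[0,0,0],"twist":0},{"gripper":0,"travel":[0,0,0],"twist":0}]' 8
python3 -m handwheel '[{"gripper":0,"travel":[0,0,0],"twist":0},{"gripper":0,"travel":[0,0,0],"twist":0}]' 3
python3 -m handwheel '[{"gripper":55,"travel":[0,0,0],"twist":0},{"gripper":56,"travel":[0,0,0],"twist":0},{"gripper":57,"travel":[0,0,0],"twist":0},{"gripper":58,"travel":[0,0,0],"twist":0},{"gripper":60,"travel":[0,0,0],"twist":0}]' 3
python3 -m handwheel '[{"gripper":63,"travel":[0,0,0],"twist":0},{"gripper":66,"travel":[0,0,0],"twist":0},{"gripper":70,"travel":[0,0,0],"twist":0},{"gripper":75,"travel":[0,0,0],"twist":0},{"gripper":75,"travel":[0,0,0],"twist":0}]' 3
```

```text
time_s: 20.7
ee_pos: [537.6, 269.2, 235.5]
ee_rot: [-180.0, 0.0, 101.0]
force: [-3.9, -0.4, 1.4]
gripper_width: 50.0
time_s: 20.87
ee_pos: [537.8, 269.2, 235.5]
ee_rot: [-180.0, 0.0, 101.0]
force: [-2.6, -1.4, 0.5]
gripper_width: 49.9
time_s: 21.28
ee_pos: [538.5, 269.5, 236.0]
ee_rot: [179.9, -0.0, 101.0]
force: [-0.2, 0.8, -0.3]
gripper_width: 54.1
time_s: 21.7
ee_pos: [537.8, 269.3, 235.7]
ee_rot: [180.0, 0.0, 101.0]
force: [-0.2, -0.4, -0.5]
gripper_width: 68.1
```

```bash
python3 -m handwheel '[{"gripper":75,"travel":[0,0,-0.01],"twist":0},{"gripper":75,"travel":[0,0,-0.02],"twist":0},{"gripper":75,"travel":[0,0,-0.03],"twist":0},{"gripper":75,"travel":[0,0,-0.035],"twist":0},{"gripper":75,"travel":[0,0,-0.035],"twist":0}]'
python3 -m handwheel '[{"gripper":75,"travel":[0,-0.03,-0.03],"twist":0},{"gripper":75,"travel":[0,-0.04,-0.005],"twist":0},{"gripper":75,"travel":[-0.02,-0.035,0],"twist":0},{"gripper":75,"travel":[-0.03,-0.025,0],"twist":0},{"gripper":75,"travel":[-0.038,-0.01,0],"twist":0}]'
python3 -m handwheel '[{"gripper":75,"travel":[-0.04,0,0],"twist":0},{"gripper":75,"travel":[-0.04,0,0],"twist":0},{"gripper":75,"travel":[-0.04,0,0],"twist":0},{"gripper":75,"travel":[-0.03,0,0],"twist":0},{"gripper":75,"travel":[0,0,0],"twist":0}]'
python3 - <<'E'
from c import *
s=env.state(); print(s["ee_pos"],s["force"],s["time_s"])
ims=[]
ST=(Rb*R.from_euler('yz',[5,0],degrees=True)).as_matrix()
for c in("scene","top"):
    f=env.grab_frame(c); chockfit(c,f)
    for r in env.pinpoint(c,"pin_center")[:1]: print(c,'pin',r,onz(f,r["uv"],58.7).round(1))
    M=trace(c,"pin_center",f,[537,269,58.7])
    if M is not None: print(c,'pin fit',fit([f],[M],PIN,58.7,(537,269,101)))
    save(f,c+"9"); g=cv2.imread(f"pics/{c}9.png"); u=proj(f,[590,275,40]).astype(int)
    ims.append(cv2.resize(g[max(0,u[1]-90):max(0,u[1]-90)+180,u[0]-80:u[0]+80],(400,450),interpolation=cv2.INTER_CUBIC))
cv2.imwrite("pics/fin.png",np.hstack(ims))
E
```

```text
time_s: 22.12
ee_pos: [537.5, 269.1, 367.5]
ee_rot: [-180.0, 0.0, 101.0]
force: [0.6, 0.3, 0.2]
gripper_width: 68.6
time_s: 22.53
ee_pos: [414.1, 155.9, 401.1]
ee_rot: [-180.0, -0.0, 101.2]
force: [0.1, -0.3, -0.3]
gripper_width: 68.5
time_s: 22.95
ee_pos: [446.8, 5.1, 401.1]
ee_rot: [179.9, 0.2, 100.7]
force: [0.2, -0.4, 0.6]
gripper_width: 68.5
[446.78190637   5.09063372 401.07365497] [ 0.19108333 -0.3763208   0.64515263] 22.95
scene chock x,y,yaw rel board [ 6.1546e+02  2.8378e+02 -4.2000e-01] 0.23489010334014893
scene pin {'uv': [442.8, 183.7], 'confidence': 0.64} [538.  268.1  58.7]
scene pin fit (array([539. , 269. , 100.3]), np.float64(0.071))
top chock x,y,yaw rel board [ 6.1345e+02  2.7998e+02 -4.0000e-02] 0.3221947252750397
top pin {'uv': [188.7, 174.2], 'confidence': 0.58} [541.1 277.1  58.7]
top pin fit (array([533.4, 284.3, 101.7]), np.float64(0.588))
```

View pics/fin.png

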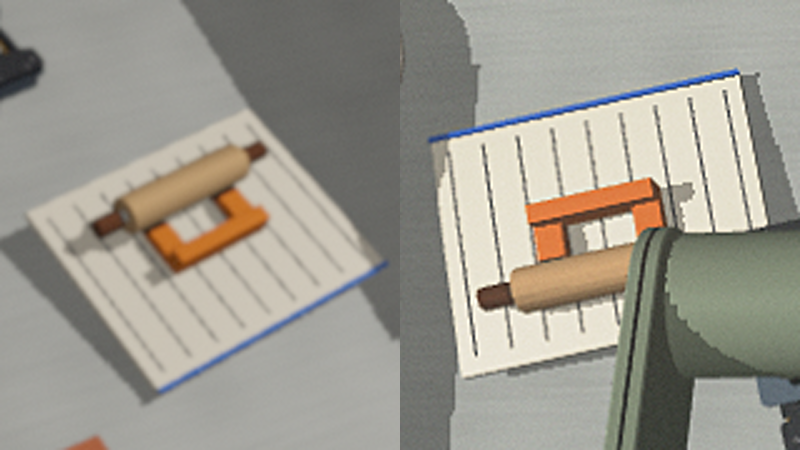

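The final views show the pin against both wedges, centred, with the chock flat and the arm clear. The scene-camera fit puts the pin at (539, 269), and the seat implied by the chock fit is (538, 269). Handing in.

```bash
python3 -m handwheel '[{"gripper":75,"travel":[0,0,0],"twist":0},{"gripper":75,"travel":[0,0,0],"twist":0},{"gripper":75,"travel":[0,0,0],"twist":0},{"gripper":75,"travel":[0,0,0],"twist":0},{"gripper":75,"travel":[0,0,0],"twist":0}]'
python3 - <<'E'
from h import *
f=env.grab_frame("scene"); r=env.pinpoint("scene","pin_center")[0]; print(r,onz(f,r["uv"],58.7).round(1))
M=trace("scene","pin_center",f,[537,269,58.7]); print(fit([f],[M],PIN,58.7,(537,269,101)))
print(env.job_done())
E
```

```text
time_s: 23.77
ee_pos: [446.3, 9.1, 400.1]
ee_rot: [-180.0, 0.0, 101.0]
force: [0.7, -0.2, -0.1]
gripper_width: 68.5
{'uv': [443.7, 185.6], 'confidence': 0.69} [545.7 267.2  58.7]
(array([538. , 269.3, 100.5]), np.float64(0.079))
the job is handed in; nothing more can be done
None
```

The job is done and handed in at about 24 s. The orange chock sits flat on the drainboard with its feet uphill, and the pin rests centred against both wedges.

**Chock:** it was set about 15 mm downhill of the board's centre. I let it tilt flat under a light grip before opening the fingers. Its heading matches the board's fall line to within about 0.7°.

**Pin:** it was lowered just uphill of the wedges until it touched the board, then eased downhill until it pressed on them with about 3–4 N. Only then did I open the gripper slowly and pull clear.

**Last checks:**
- **Pin position:** the scene-camera fits put the pin at (539, 269) about a second after release and (538, 269) just before hand-in. Its predicted seat is (537–538, 269), so it stayed put.
- **Robot clear:** the arm was touching nothing.

**Checks that disagreed:**
- **Top camera:** its last fits of the pin and chock were unusable or poor, because the arm and pin hid part of the view.
- **Pin centre point:** the last network estimate, at low confidence, was about 8 mm off the fit. I put that down to network noise.
- **Chock heading:** the separate cameras gave between -0.7° and +0.6°, which is about the measurement noise.

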